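# Lock the drive pulley and press in the keyed shaft

### The job

First swing the blue keeper bar shut over the pulley until it clicks into its detent. Then take the keyed shaft (bare aluminium head with a red stripe) out of the white holder, push it down into the pulley, turning it until its key slips into the keyway, and press on until its collar sits fully home on the pulley. Finish while still gripping the shaft's head and pushing it home against the spring, with the keeper shut and the other loose parts left where they are.

Things in the scene. Friction and masses are not known exactly. Their poses are not given: they have to be found in the camera images.
- keeper (a joint): angle of the blue keeper bar about its upright hinge: 0 = shut at its stop, growing as it opens (to 1.4); closing is counter-clockwise from above. Starts well open, stays where left. Near 0.1 it meets a sprung ball, needs about 4 N at the post to pass it, clicks over at 0.05 and is then held at 0
- keeper_hinge (a point): point on the keeper's upright hinge axis at the bar's top, 50 mm above the table. The bar is 14 mm wide and 8 thick, reaches 125 mm from the axis
- keeper_post (a point): centre of the top of the yellow upright round post near the keeper bar's free end: 12 mm diameter, from 50 (bar top) to 85 mm above the table, 115 mm from the hinge axis. Push it from its side or pinch it from above
- pulley_mouth (a point): centre of the bore's mouth on the pulley's flat top face, 60 mm above the table; z up, x horizontal from the axis along the keyway. Steel boss 44 mm across; toothed rim 68 across, 40 above the table. Round bore 20 mm in diameter with one keyway 8.4 wide reaching 16 from the axis, its outer end painted red. The pulley is fixed and cannot turn
- ejector (a joint): how far the sprung brass ejector inside the bore is pushed down, m. At 0 it stands 28 mm below the face: the shaft's tip meets it with the collar still 10 mm above the face; 0.010 = collar on the face. Pushes up with 6 N at 0 and 9 N at 0.010, so it lifts the shaft again when nobody pushes
- shaft: keyed shaft, about 0.2 kg, upright in one of the holder's two holes, hanging by its collar. Origin: centre of the collar's underside; z up along the shaft, x from the axis to the key. Above it: collar 38 mm diameter, 6 high; then a square aluminium head 24 x 24, from 6 to 46 mm up, sides square to x and y, red stripe on its +x side and on its top from the centre towards +x
- shaft_head (a point): centre of the keyed shaft's square head, 26 mm above the shaft origin
- shaft_tip (a point): lower end of the keyed shaft, 38 mm below the shaft origin. Round steel, 18 mm diameter, the last 5 mm tapering to 11. The red key is 6 wide, reaches 13.5 from the axis, and runs from 1 to 26 mm below the origin: the lowest 12 mm of the shaft enter the bore before the key meets the pulley's face
- holder: fixed white block 170 (x) x 64 (y) x 50 mm high, origin at the centre of its underside; holes 30 in diameter on its top at x = -45 and +45; one holds the keyed shaft, the other the plain shaft
- plain_shaft: bystander: like the keyed shaft but with a black head and without key, in the other hole of the holder; leave it
- battery: bystander: black and red drill battery pack 75 x 120 x 75 mm high, origin under its centre; leave it
- bearing: bystander: steel bearing ring lying flat, 42 outside diameter, 14 mm high, origin under its centre; leave it

How it is judged (in metres and radians):
On the way, in this order (a step that is already met when the one before it is completed fails the run):
1. the keeper bar is swung shut into its detent (value of joint keeper below 0.035 rad), for 0.2 s.
2. the keyed shaft's collar is pushed home on the pulley, key in the keyway (z of shaft in the frame of pulley_mouth below 0.002 m and horizontal distance between shaft and pulley_mouth below 0.004 m), for 0.2 s.
At the end, for the whole second after the job is handed in: keeper shut within 0.035 rad; shaft collar within 2 mm of the pulley face, 4 mm of the bore axis, upright within 0.08 rad; ejector pressed 7.5 mm or more; gripper still on the shaft head (over 8 N, grasp point within 32 mm of the head centre) (all of step 2 and value of joint keeper below 0.035 rad and angle between shaft's own z axis and vertical below 0.08 rad and value of joint ejector above 0.0075 m and contact force between the fingers and shaft above 8 N and distance between the grasp point and shaft_head below 0.032 m); the arm keeps its last pose, push and grip.
It fails at once if the plain shaft is taken or knocked out of the holder (distance of plain_shaft from where it was at the start of the episode above 0.02 m or angle between plain_shaft's own z axis and vertical above 0.5 rad).
It fails at once if the battery pack is shifted (distance of battery from where it was at the start of the episode above 0.03 m).
It fails at once if the bearing is shifted (distance of bearing from where it was at the start of the episode above 0.03 m).
It also fails if it takes over 54 s, if anything falls off the work surface, if the arm or the gripper's body presses on something with over 40 N, if the wrist force passes 120 N, or if a joint passes its speed limit or range.

### The arm

A 6-joint arm with a two-finger parallel gripper is mounted at the origin on the work surface. World frame = base frame: x ahead of the robot, y to its left, z up, the work surface at z = 0. Lengths are in m, angles in degrees, forces in N, time in s.
With the tool pointing down it reaches from about 0.35 to 0.875 m from the base axis. Payload 4.2 kg.
Tool frame: the origin (TCP) lies midway between the tips of the shut fingers; the grasp point (between the pads) lies 19 mm behind it; z points along the fingers, y is the line along which they close (so a half turn about z gives the same grasp; the last joint's range is limited). The gripper opens to 87 mm and grips with 3 to 60 N. Pads are 19 mm wide; open, the fingers measure 117 mm over their backs; the gripper's body (75 mm by 190 mm) begins 51 mm behind the grasp point.
Start: joints at [-59.725, 22.042, 0.453, 0, -68.411, -14.817], TCP at [0.167, -0.602, 0.223] pointing down, gripper open.
Joint ranges: [-179.83, 179.83], [-69.29, 118.12], [-61.27, 80.66], [-181.25, 117.63], [-171.15, -9.14], [-177.46, 177.46]. Speed limits (degrees/s): [159.86, 159.86, 180, 180, 180, 180].

### API

Orientations are given as [roll, pitch, yaw] about the fixed x, y, z axes, in that order (R = Rz(yaw) Ry(pitch) Rx(roll)).
In Python, from workcell import env gives the robot as it stands. The module is installed in compiled form; this text tells all that it offers. Calls block until the motion is done:
- env.goto(position, orientation): joint-space move of the TCP to a pose.
- env.move_straight(position, rotation=None, rate=0.15, force_limit=None): straight line of the TCP; rotation=None keeps the orientation; rate is the mean speed in m/s. With force_limit (N) it stops when the force on the tool has changed by that much, and returns True; else False.
- env.set_joints(angles): joint-space move.
- env.gripper_to(opening, grasp_force=None): opening from 0.0 (shut) to 1.0 (fully open); grasp_force is the grip in N (None keeps the last); returns when the fingers have stopped.
- env.dwell(seconds).
- env.inverse_kinematics(position, orientation): joint angles nearest the present ones, or None.
- env.read_state(): the state.
- env.grab_frame(name): name is "scene" or "top" or "wrist"; returns a dict with "image" (420x560x3 uint8, blue, green, red), "fx", "fy", "cx", "cy" (pixels), "position" and "orientation" of the camera in the world. Camera axes: x right, y up, looking along -z (the intrinsics and any distortion apply to the point x, -y, -z); pixel columns grow to the right and rows downward; lengths in m; the calibration is good to about 2 mm. A picture is of the moment at which its call begins. There is no depth.
A pose or a line that the arm cannot do raises env.Unreachable and nothing moves.
- env.close_job(): hands the job in; it is judged then, once.
Trained networks look in a picture, given as the dict that the camera call returned (one of the last four; its "shot" number tells which), for a name from the list of things; names that differ only in an ending like _2 or _b are one class to them, and where a whole thing is asked for, a point or a joint stands for the part that bears it (a point fixed in the world has none). Each returns a list of dicts, best first, with "score" (0 to 1); they miss things now and then, are a little off and sometimes report something else, mostly with a low value. They report only what shows in the picture. A call takes as long as a camera call.
- env.search_frame(picture, thing): "xyz" ([x, y, z] in m, in world coordinates, good to about 4 mm: the middle of the surface that is visible of it).
- env.trace(picture, thing): "mask" (420x560 bool, what is visible of it).
The state is a dict: "clock": time; "joint_positions": joint angles; "qvel": joint speeds; "joint_torque": joint torques, N m; "position": TCP position; "tool_rot": TCP orientation; "force": force on the tool from outside, world axes, zero at the start; "wrist_torque": the same for the moment, N m; "opening": opening from 0.0 (shut) to 1.0 (fully open); "finger_force": force on a finger pad.
Only numpy, scipy, OpenCV 4.12 (cv2) and the standard library are available. Lean on these libraries where they do the work, as an engineer would, in place of code of your own. Each camera call takes 0.05 s, during which the arm holds its last target. There are 200 camera calls.

## Working session

There is one attempt and no reset: what is moved stays moved. The work goes in short steps, each a Python script; the robot and the scene stay as the last script left them, time stands still between calls to the robot, and variables do not carry over. Pictures are saved under pics/ and viewed, at most 10 in all, crops included, and the job is handed in when it is done.

```bash
mkdir -p pics; cat > h.py <<'E'
import numpy as np, cv2
from workcell import env
from scipy.spatial.transform import Rotation as R
def camR(f):
    o=np.array(f["orientation"],float)
    if o.shape==(3,3): return o
    return R.from_euler('xyz',o,degrees=True).as_matrix()
def ray(f,u,v):
    d=np.array([(u-f["cx"])/f["fx"],-(v-f["cy"])/f["fy"],-1.0])
    return np.array(f["position"]),camR(f)@d
def at_z(f,u,v,z):
    p,d=ray(f,u,v); return p+d*(z-p[2])/d[2]
def proj(f,X):
    c=camR(f).T@(np.array(X)-np.array(f["position"]))
    return np.array([f["cx"]+f["fx"]*c[0]/-c[2], f["cy"]+f["fy"]*c[1]/c[2]])
E
python3 - <<'E'
from h import *
for n in ("top","scene"):
    f=env.grab_frame(n); cv2.imwrite(f"pics/{n}0.png",f["image"])
    print(n,[k for k in f],f["fx"],f["fy"],f["cx"],f["cy"],f["position"],f["orientation"])
    for t in ("keeper","keeper_post","pulley_mouth","shaft","shaft_head","holder","plain_shaft","battery","bearing"):
        try: r=env.search_frame(f,t)
        except Exception as e: print(t,e); continue
        print(t,[(np.round(a["xyz"],3).tolist(),round(a["score"],2)) for a in r[:2]])
print(env.read_state())
E
```

```text
top ['image', 'fx', 'fy', 'cx', 'cy', 'position', 'orientation', 'shot'] 526.8457040116313 526.8457040116313 279.70176523669625 209.02417868083882 [ 0.4196708  -0.00114746  1.00737132] [ 11.51579656  -0.35518567 -95.1219723 ]
keeper [([0.528, 0.246, 0.049], 0.64)]
keeper_post [([0.532, 0.247, 0.047], 0.83)]
pulley_mouth [([0.61, 0.218, 0.038], 0.64)]
shaft [([0.559, -0.234, 0.091], 0.71)]
shaft_head [([0.559, -0.236, 0.091], 0.8)]
holder [([0.518, -0.23, 0.049], 0.75)]
plain_shaft [([0.472, -0.244, 0.092], 0.79)]
battery [([0.735, 0.017, 0.06], 0.95)]
bearing [([0.443, -0.012, 0.014], 0.78), ([0.531, 0.247, 0.051], 0.24)]
scene ['image', 'fx', 'fy', 'cx', 'cy', 'position', 'orientation', 'shot'] 518.478772920814 518.478772920814 280.1165176125306 209.9738671896647 [ 0.93255335 -0.38611437  0.92716817] [31.39146578 -0.68461186 42.05380099]
keeper [([0.527, 0.244, 0.052], 0.95)]
keeper_post [([0.529, 0.242, 0.048], 0.89)]
pulley_mouth [([0.625, 0.214, 0.043], 0.68)]
shaft [([0.572, -0.241, 0.086], 0.95), ([0.756, -0.001, 0.057], 0.75)]
shaft_head [([0.571, -0.244, 0.086], 0.55)]
holder
[... 212 characters left out ...]
 0.61)]
{'clock': 1.0, 'joint_positions': array([-5.97250083e+01,  2.20409947e+01,  4.52994735e-01, -6.30037390e-04,
       -6.84105743e+01, -1.48155298e+01]), 'qvel': array([ 0.10969565,  0.13177384, -0.07056933,  0.03224566, -0.00819495,
       -0.02429394]), 'joint_torque': array([ 2.39224455e-04, -3.90473485e+01,  1.87623721e+01,  4.22439203e+00,
        1.55700889e-02, -3.12361874e-05]), 'position': array([ 0.16660941, -0.60236623,  0.22255819]), 'tool_rot': array([-1.79998771e+02,  9.30941914e-04, -1.64540770e+02]), 'force': array([-0.10108947,  1.07850191,  0.35879655]), 'wrist_torque': array([-0.02779315,  0.02319307, -0.05459835]), 'finger_force': 0.0, 'opening': 0.9967927589040765}
```

View top.

View pics/top0.png

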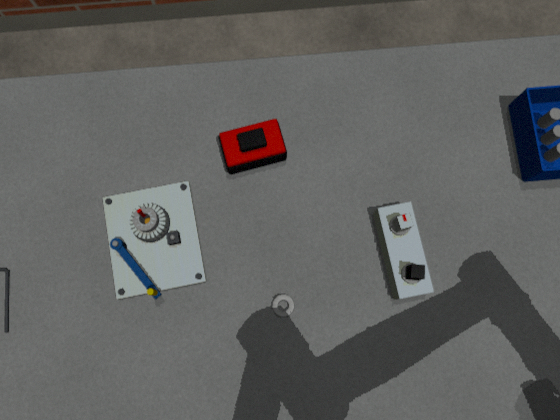

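View pics/scene0.png

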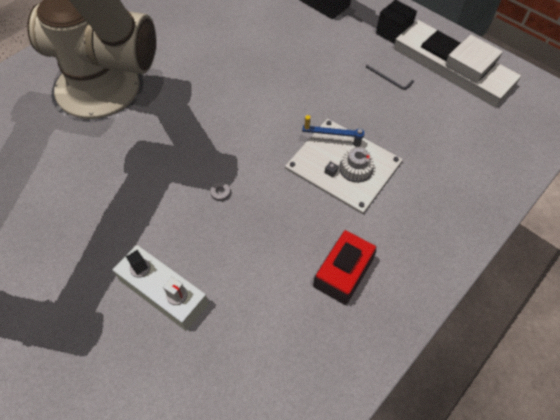

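```bash
python3 - <<'E'
from h import *
f=env.grab_frame("top")
for n,u,v,z in (("hinge",118,243,.05),("post",151,291.5,.085),("mouth",148,218,.06),("block",174,238,.05),("shaft",402,218,.096),("plain",415,270,.096)):
    print(n,at_z(f,u,v,z).round(3))
p=[0.56,0.20,0.33]
q=[180,0,-90]
j=env.inverse_kinematics(p,q); print(j)
env.goto(p,q)
f=env.grab_frame("wrist"); print(f["position"],f["orientation"],env.read_state()["clock"])
cv2.imwrite("pics/w1.png",f["image"])
for t in ("keeper","keeper_post","pulley_mouth"):
    print(t,[(np.round(a["xyz"],3).tolist(),round(a["score"],2)) for a in env.search_frame(f,t)[:2]])
import pickle; pickle.dump(f,open("w1.pkl","wb"))
E
```

```text
hinge [0.576 0.275 0.05 ]
post [0.481 0.211 0.085]
mouth [0.616 0.217 0.06 ]
block [0.577 0.173 0.05 ]
shaft [ 0.569 -0.237  0.096]
plain [ 0.476 -0.247  0.096]
[ 35.24269792  16.06468336   6.92787806   0.         -80.8631947
 -35.24269792]
[0.56007992 0.11946387 0.49309582] [-1.68277571e+01  4.01995675e-02  1.79972407e+02] 4.25
keeper [([0.528, 0.244, 0.048], 0.76)]
keeper_post [([0.529, 0.243, 0.046], 0.84)]
pulley_mouth [([0.613, 0.218, 0.04], 0.88), ([0.734, 0.047, 0.056], 0.46)]
```

View pics/w1.png

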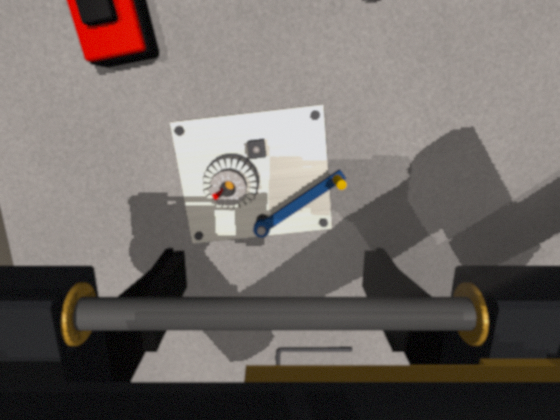

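```bash
python3 - <<'E'
from h import *
import pickle; f=pickle.load(open("w1.pkl","rb"))
print(f["fx"],f["cx"],f["cy"])
c=f["image"][135:245,190:360]
cv2.imwrite("pics/c1.png",cv2.resize(c,None,fx=4.5,fy=4.5,interpolation=cv2.INTER_CUBIC))
for n,u,v,z in (("hinge",262,228,.05),("post",341.5,184,.085),("mouth",228,186,.06),("red",216,196,.06),("block",257,149,.05)):
    print(n,at_z(f,u,v,z).round(4))
E
```

```text
363.23832284063377 274.15166586710075 208.75360325370306
hinge [0.5762 0.2795 0.05  ]
post [0.483  0.2132 0.085 ]
mouth [0.6169 0.2214 0.06  ]
red [0.6321 0.234  0.06  ]
block [0.5812 0.1777 0.05  ]
```

View pics/c1.png

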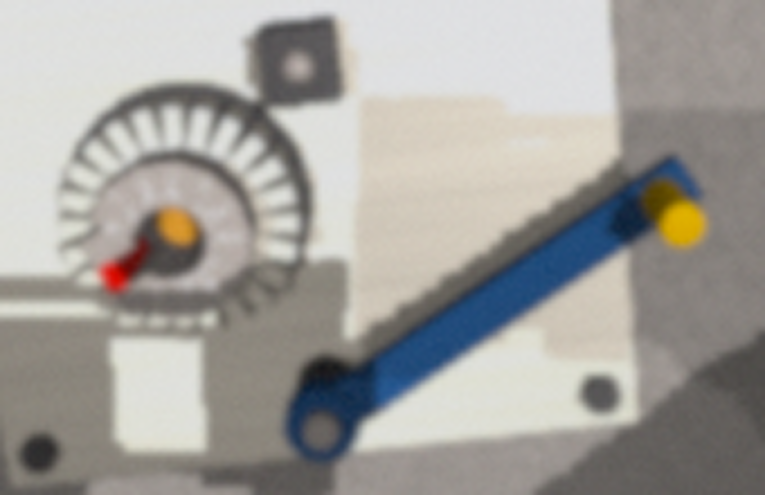

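```bash
python3 - <<'E'
from h import *
import pickle; f=pickle.load(open("w1.pkl","rb"))
for n,u,v,z in (("hinge",261.1,230.0,.05),("post",341.3,184.6,.085),("mouth",228.2,187.9,.06),("red",215.6,196.6,.06)):
    print(n,at_z(f,u,v,z).round(4))
H=(at_z(f,261.1,230.,.05)[:2]+np.array([.576,.275]))/2; P=(at_z(f,341.3,184.6,.085)[:2]+np.array([.481,.211]))/2
th=np.degrees(np.arctan2(*(P-H)[::-1])); print(H,P,th,np.linalg.norm(P-H))
env.gripper_to(0.55,20)
env.goto([*P,0.12],[180,0,th])
print(env.move_straight([*P,0.063],rate=0.08,force_limit=8))
F0=env.read_state()["force"]
env.gripper_to(0,20)
s=env.read_state(); print(s["opening"]*87,s["finger_force"],s["position"],s["force"]-F0,s["clock"])
E
```

```text
hinge [0.5774 0.2823 0.05  ]
post [0.4832 0.2139 0.085 ]
mouth [0.6167 0.2238 0.06  ]
red [0.6327 0.2348 0.06  ]
[0.57670126 0.27863516] [0.48208006 0.2124404 ] -145.02427093391444 0.11547692040636445
False
11.106405692353704 19.99999573454261 [0.48207139 0.21246876 0.06305659] [-0.13228608  0.40103727  0.46017655] 7.9083
```

```bash
python3 - <<'E'
from h import *
H=np.array([.5767,.2786]); r=.1155; F0=env.read_state()["force"]
def go(th,lim=12,rate=.08):
    a=np.radians(th); p=H+r*np.array([np.cos(a),np.sin(a)])
    hit=env.move_straight([*p,.063],[180,0,th],rate=rate,force_limit=lim)
    s=env.read_state(); d=s["force"]-F0; t=np.array([-np.sin(a),np.cos(a)])
    print(th,hit,"tan %.1f rad %.1f z %.1f"%(d[:2]@t,d[0]*np.cos(a)+d[1]*np.sin(a),d[2]),s["position"].round(4),round(s["clock"],2),round(s["opening"]*87,1))
    return hit,d[:2]@t
for th in np.arange(-139,-102,6): 
    if go(th)[0]: break
else:
    for th in np.arange(-102,-70,2):
        h,ft=go(th,14,.05)
        if h or ft<-13: break
E
```

```text
-139 False tan 0.1 rad -1.3 z 0.5 [0.4898 0.2028 0.0631] 8.21 11.2
-133 False tan 0.7 rad -0.2 z -0.5 [0.498  0.1943 0.063 ] 8.51 11.3
-127 False tan -0.4 rad -0.8 z 0.8 [0.5072 0.1867 0.0631] 8.81 11.5
-121 False tan 0.7 rad 0.1 z -0.8 [0.5172 0.18   0.063 ] 9.11 11.6
-115 False tan 0.5 rad -0.4 z -0.7 [0.5278 0.1743 0.063 ] 9.41 11.6
-109 False tan 0.6 rad -2.0 z -0.6 [0.539  0.1698 0.0631] 9.71 11.4
-103 False tan 0.8 rad -2.1 z -0.3 [0.5505 0.1665 0.063 ] 10.01 11.1
-102 False tan 0.1 rad -3.1 z -0.6 [0.5524 0.166  0.0631] 10.26 11.3
-100 False tan 1.1 rad -1.7 z -1.0 [0.5567 0.1652 0.0631] 10.51 11.3
-98 False tan 0.9 rad -3.5 z -0.4 [0.5607 0.1645 0.0631] 10.76 11.6
-96 False tan 0.3 rad -4.0 z -1.0 [0.5647 0.164  0.0631] 11.01 11.5
-94 False tan 0.4 rad -4.2 z -0.2 [0.5687 0.1636 0.0631] 11.26 11.2
-92 False tan 1.0 rad -4.4 z -0.6 [0.5726 0.1634 0.063 ] 11.51 11.3
-90 False tan 0.6 rad -5.1 z 0.1 [0.5766 0.1633 0.063 ] 11.76 11.0
-88 False tan 1.1 rad -4.5 z 0.4 [0.5806 0.1634 0.0631] 12.01 11.2
-86 False tan 2.9 rad -4.9 z -0.7 [0.5851 0.1636 0.0631] 12.26 11.3
-84 False tan 3.6 rad -3.6 z -0.9 [0.5895 0.164  0.0631] 12.51 11.6
-82 False tan -4.6 rad -5.4 z 4.2 [0.5902 0.164  0.0629] 12.76 11.0
-80 False tan -11.3 rad -8.8 z 9.8 [0.5905 0.164  0.0626] 13.01 11.4
-78 False tan -19.3 rad -13.3 z 14.0 [0.5908 0.1639 0.0623] 13.26 11.4
```

```bash
python3 - <<'E'
from h import *
import pickle
s=env.read_state(); p=s["position"]
env.gripper_to(0.4,20)
env.move_straight([.589,.164,.12],rate=.12)
env.goto([.612,.195,.20],[180,0,-90])
f=env.grab_frame("wrist"); pickle.dump(f,open("w2.pkl","wb"))
print(f["position"],env.read_state()["clock"])
cv2.imwrite("pics/w2.png",cv2.resize(f["image"][60:300,120:440],None,fx=2.5,fy=2.5,interpolation=cv2.INTER_CUBIC))
E
```

```text
[0.61207242 0.11551783 0.36277162] 15.1167
```

View pics/w2.png

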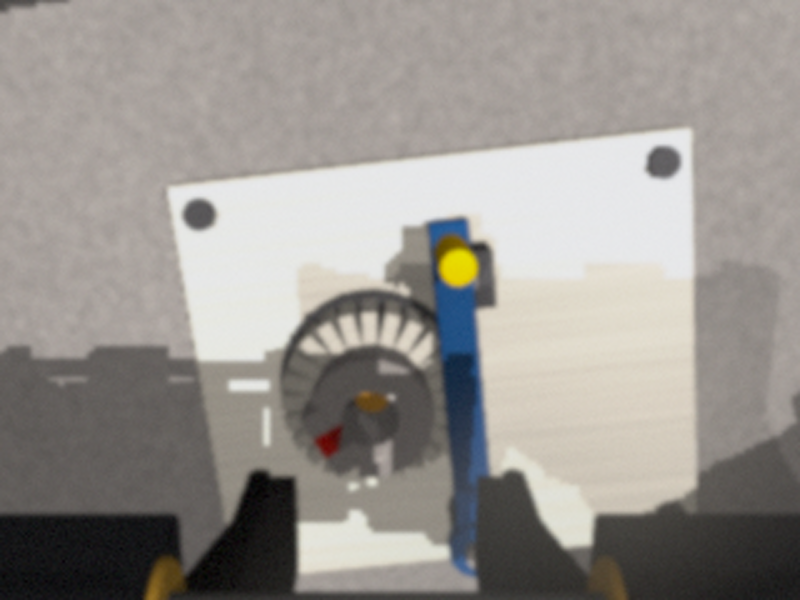

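```bash
python3 - <<'E'
from h import *
import pickle; f=pickle.load(open("w2.pkl","rb"))
m=at_z(f,268.4,227.2,.06); rd=at_z(f,250.8,237.2,.06); po=at_z(f,302.8,166.8,.085)
d=rd-m; print("mouth",m,"red",rd,"len",np.linalg.norm(d),"yaw",np.degrees(np.arctan2(d[1],d[0])),"post",po)
S=6; x0,y0=215,170
im=cv2.resize(f["image"][y0:y0+95,x0:x0+105],None,fx=S,fy=S,interpolation=cv2.INTER_CUBIC)
g=cv2.LUT(im,(255*(np.arange(256)/255.)**.55).astype(np.uint8))
o=g.copy()
for r,c in ((.022,(0,255,0)),(.010,(255,255,0))):
    P=[(proj(f,[m[0]+r*np.cos(a),m[1]+r*np.sin(a),.06])-[x0,y0]+.5)*S for a in np.linspace(0,6.28,60)]
    cv2.polylines(o,[np.int32(P)],True,c,1)
y=np.arctan2(d[1],d[0])
for w in (-.0042,.0042):
    P=[(proj(f,[m[0]+l*np.cos(y)-w*np.sin(y),m[1]+l*np.sin(y)+w*np.cos(y),.06])-[x0,y0]+.5)*S for l in (.009,.016)]
    cv2.polylines(o,[np.int32(P)],False,(255,0,255),1)
cv2.imwrite("pics/o2.png",o)
E
```

```text
mouth [0.6171842  0.22433855 0.06      ] red [0.63292335 0.23381982 0.06      ] len 0.01837430876336457 yaw 31.06479062073223 post [0.59001238 0.165845   0.085     ]
```

View pics/o2.png

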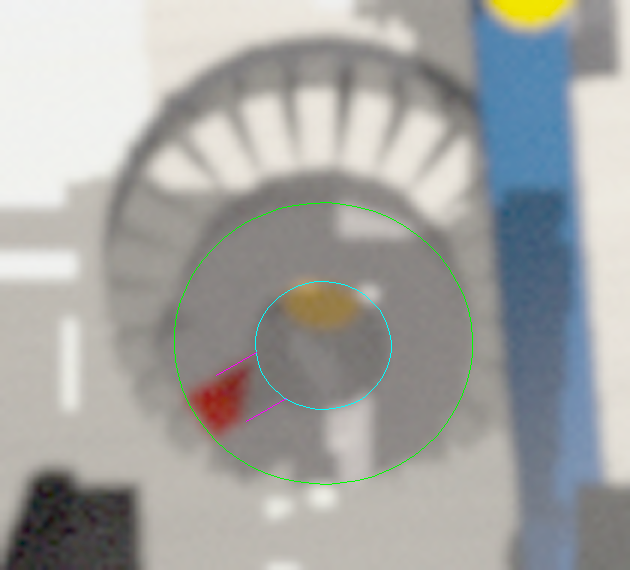

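```bash
python3 - <<'E'
from h import *
import pickle
env.move_straight([.612,.195,.24],rate=.2)
env.goto([.560,-.26,.24],[180,0,-90])
f=env.grab_frame("wrist"); pickle.dump(f,open("w3.pkl","wb"))
print(f["position"],env.read_state()["clock"])
cv2.imwrite("pics/w3.png",cv2.resize(f["image"][100:280,180:420],None,fx=3.3,fy=3.3,interpolation=cv2.INTER_CUBIC))
for t in ("shaft","shaft_head","plain_shaft"):
    print(t,[(np.round(a["xyz"],3).tolist(),round(a["score"],2)) for a in env.search_frame(f,t)[:2]])
E
```

```text
[ 0.56051937 -0.33904096  0.40304885] 17.1917
shaft [([0.568, -0.247, 0.092], 0.71)]
shaft_head [([0.572, -0.246, 0.095], 0.9)]
plain_shaft [([0.483, -0.252, 0.091], 0.84), ([0.566, -0.249, 0.097], 0.27)]
```

View pics/w3.png

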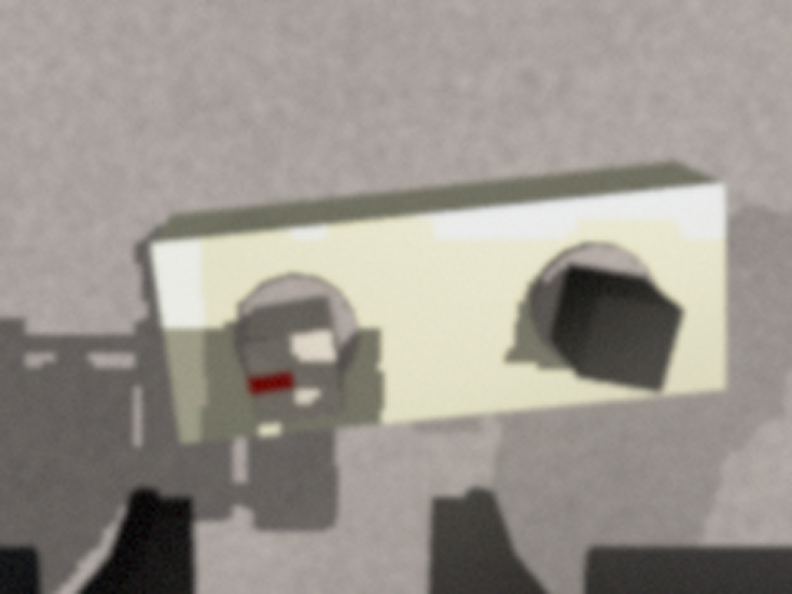

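```bash
python3 - <<'E'
from h import *
import pickle; f=pickle.load(open("w3.pkl","rb"))
q=lambda x,y:(180+x/3.3,100+y/3.3)
C=at_z(f,*q(294.5,378),.096); E=at_z(f,*q(250,386),.096)
cor=[at_z(f,*q(*a),.096)[:2].round(4).tolist() for a in ((335,335),(343,410),(253,418))]
col=at_z(f,*q(297,331),.056); d=E-C
print(C,E,np.degrees(np.arctan2(d[1],d[0])),np.linalg.norm(d),cor,col)
a=np.array(cor[1])-cor[2]; print("edge yaw",np.degrees(np.arctan2(*-a[::-1])),np.linalg.norm(a))
# holder edge yaw (front lower edge)
a=at_z(f,*q(180,441),.05)-at_z(f,*q(725,388),.05); print("holder",np.degrees(np.arctan2(a[1],a[0])),np.linalg.norm(a))
E
```

```text
[ 0.56495693 -0.24068347  0.096     ] [ 0.57695425 -0.23839322  0.096     ] 10.807547355141324 0.012213962464014193 [[0.5542, -0.2527], [0.5518, -0.2316], [0.5763, -0.2292]] [ 0.56475469 -0.24269514  0.056     ]
edge yaw 5.594797459438295 0.024617270360460436
holder 6.034043560638494 0.17038582015319392
```

```bash
python3 - <<'E'
from h import *
import pickle
y=-82
env.gripper_to(0.55,40)
env.goto([.565,-.241,.13],[180,0,y])
print(env.move_straight([.565,-.241,.0585],rate=.1,force_limit=8))
env.gripper_to(0,45)
s=env.read_state(); print(s["opening"]*87,s["finger_force"],s["position"],s["force"],s["wrist_torque"])
env.move_straight([.565,-.241,.17],rate=.12)
s=env.read_state(); print(s["opening"]*87,s["finger_force"],s["force"],s["wrist_torque"],s["clock"])
f=env.grab_frame("wrist"); pickle.dump(f,open("w4.pkl","wb"))
cv2.imwrite("pics/w4.png",cv2.resize(f["image"][150:420,130:430],None,fx=2.2,fy=2.2,interpolation=cv2.INTER_CUBIC))
E
```

```text
False
23.99666193081953 44.6232594398316 [ 0.56520238 -0.24102731  0.05880449] [ 0.3879884  -0.14447947  1.00710796] [ 0.11438463  0.1580486  -0.01827999]
23.83691542137665 44.61793427617522 [ 0.74190576  0.79625231 -3.49484408] [-0.04083438  0.11464037  0.0168566 ] 20.9417
```

View pics/w4.png

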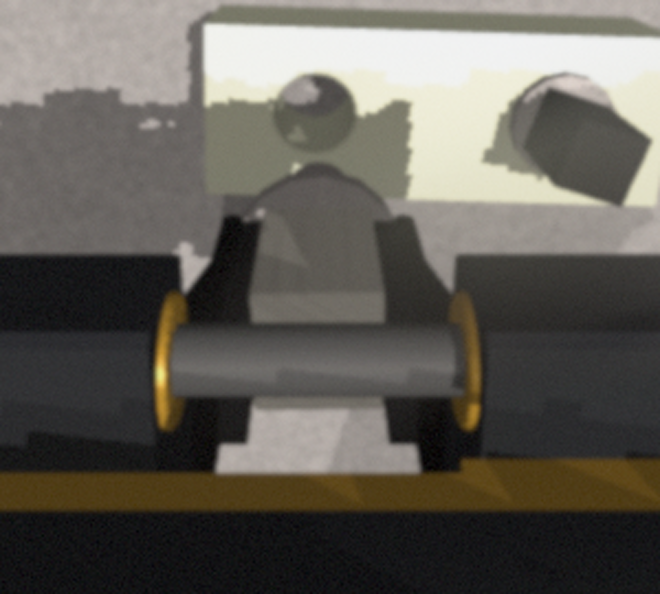

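```bash
python3 - <<'E'
from h import *
import pickle; f=pickle.load(open("w4.pkl","rb"))
yaw=np.radians(-82); tx=np.array([np.cos(yaw),np.sin(yaw)]); ty=np.array([np.sin(yaw),-np.cos(yaw)])
o=np.array([.5652,-.241])
for n,x,y,z,off in (("colTop",318,178,.1675,.019),("colBot",318,164,.1615,.019),("headTop",318,292,.2075,.012),("headL",250,292,.2075,0),("headR",386,292,.2075,0)):
    p=at_z(f,130+x/2.2,150+y/2.2,z)[:2]-o
    print(n,"x err",p@tx-off,"y",p@ty)
E
```

```text
colTop x err -0.0004135313962071001 y 0.0010825258539736606
colBot x err 0.0007233829965078674 y 0.0010953444975244926
headTop x err 0.00040017872707406345 y 0.000996109022461032
headL x err 0.01240361597507182 y -0.010794396092325752
headR x err 0.012396740677701348 y 0.0127893630269299
```

```bash
python3 - <<'E'
from h import *
M=[.618,.2237]
env.goto([*M,.17],[180,0,-58])
env.move_straight([*M,.115],rate=.12)
F0=env.read_state()["force"]
for z in (.098,.080):
    h=env.move_straight([*M,z],rate=.05,force_limit=7)
    s=env.read_state(); print(z,h,s["position"].round(4),(s["force"]-F0).round(1),s["wrist_torque"].round(2),s["clock"])
    if h: break
E
```

```text
0.098 False [0.6179 0.2236 0.0977] [-0.1  0.9  0.3] [ 0.03  0.07 -0.02] 23.8
0.08 False [0.618  0.2236 0.0797] [ 0.8  0.3 -1.1] [0.   0.14 0.04] 24.3083
```

```bash
python3 - <<'E'
from h import *
M=[.618,.2237]; F0=env.read_state()["force"]
for z in (.074,.070,.0685,.0675,.0665,.0655,.0645):
    h=env.move_straight([*M,z],rate=.03,force_limit=30)
    s=env.read_state(); d=s["force"]-F0; print(z,h,s["position"].round(4),d.round(1),s["wrist_torque"].round(2),round(s["clock"],2))
    if h or d[2]>22: break
f=env.grab_frame("wrist"); print([(np.round(a["xyz"],3),a["score"]) for t in ("keeper_post","shaft") for a in env.search_frame(f,t)[:1]])
c=f["image"][100:420,100:460]; cv2.imwrite("pics/w5.png",cv2.resize(c,None,fx=1.8,fy=1.8))
print(s["finger_force"],s["opening"]*87)
E
```

```text
0.074 False [0.6184 0.2239 0.0749] [-2.7  0.4  7.4] [-0.04  0.65  0.04] 24.66
0.07 False [0.6184 0.2239 0.0707] [-3.   0.3  9.5] [ 0.04  0.65 -0.04] 24.94
0.0685 False [0.6184 0.2239 0.0693] [-3.   0.2  9.3] [ 0.01  0.72 -0.04] 25.19
0.0675 False [0.6184 0.2239 0.0688] [-3.6  0.1 11.3] [-0.05  0.97  0.  ] 25.44
0.0665 False [0.6184 0.2239 0.0688] [-5.5  0.4 16.1] [-0.18  1.54 -0.07] 25.69
0.0655 False [0.6184 0.2239 0.0688] [-7.1 -0.6 19.2] [-0.22  2.04 -0.03] 25.94
0.0645 False [0.6185 0.2239 0.0687] [-9.5 -1.5 22. ] [-0.29  2.61 -0.05] 26.19
[(array([0.588, 0.182, 0.047]), 0.71), (array([0.626, 0.214, 0.091]), 0.87)]
44.67181073472602 23.988793360424452
```

View pics/w5.png

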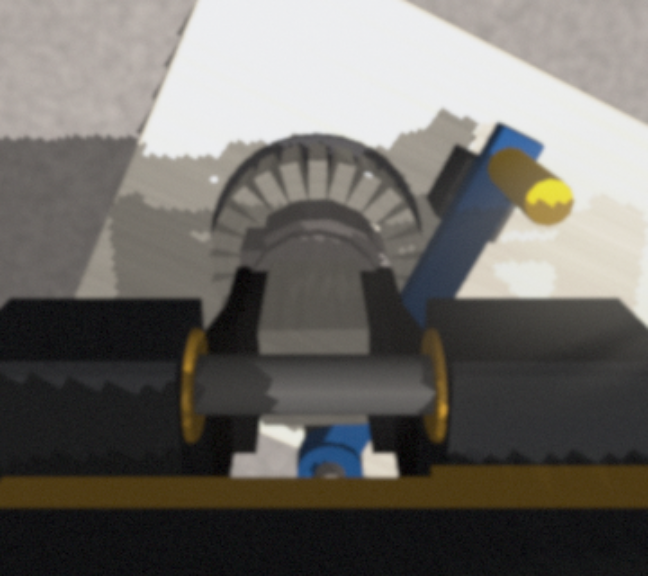

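```bash
python3 - <<'E'
from h import *
f=env.grab_frame("wrist"); p=at_z(f,100+549/1.8,100+199/1.8,.085); s=env.read_state()
print(p,s["position"],s["force"])
if abs(p[0]-.590)<.004 and s["position"][2]<.0695: env.dwell(.3); print(env.close_job())
E
```

```text
[0.5899043  0.16505038 0.085     ] [0.61843606 0.22387675 0.06872713] [-7.64636087 -1.2294626  18.24677518]
the job is handed in; nothing more can be done
None
```

I swung the keeper shut to its stop, then pushed the keyed shaft down until its collar sat on the pulley face; I handed the job in at about 26.5 s, still gripping the head with about 45 N and pushing down with about 20 N, but `close_job` returned no verdict.

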